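# Turn over the handle glueing station

## Task

Turn this station over for the next batch: lift every finished black handle straight out of the aluminium fixture and stand it upright in a free compartment of the blue crate, without dropping or knocking any over, and when all are in, slide the crate across the table (do not lift it) until it sits inside the yellow taped outline. The tube magazine must also be reloaded with all the bushings set out ready, end to end, the red one last so that it ends on top. Leave the carton, the pen and the glue bottle alone.

Things in the scene. Friction and masses are not known exactly. Their poses are not given: they have to be found in the camera images.
- fixture: Fixed aluminium block 204 (x) x 112 (y) x 113 mm tall, origin under its centre. Three 34 mm square wells at x = -64, 0, 64, y = 0; floors 8 mm above the table. On both y sides of each well is a finger slot open at the top, 34 mm wide in x, reaching y = +-48, its floor 76 mm above the table: fingers go straight down in it and close along the fixture's y. Turned a little about z.
- handle1: Finished black plastic handle, 32 x 32 mm square, 115 mm tall, about 150 g, heaviest at its foot, orange dot on its top end; origin at the centre of its lower end, z up its length, x and y square to its sides. Starts upright on the floor of one of the fixture's wells, its top 10 mm above the fixture's top. May be absent.
- handle2: Finished black plastic handle, 32 x 32 mm square, 115 mm tall, about 150 g, heaviest at its foot, orange dot on its top end; origin at the centre of its lower end, z up its length, x and y square to its sides. Starts upright on the floor of one of the fixture's wells, its top 10 mm above the fixture's top. May be absent.
- handle3: Finished black plastic handle, 32 x 32 mm square, 115 mm tall, about 150 g, heaviest at its foot, orange dot on its top end; origin at the centre of its lower end, z up its length, x and y square to its sides. Starts upright on the floor of one of the fixture's wells, its top 10 mm above the fixture's top. May be absent.
- crate: Loose blue open crate 196 (x) x 130 (y) x 70 mm tall, walls, dividers and floor 4 mm thick, about 450 g empty; origin at the centre of its underside. Six compartments about 59 x 59 mm, centred at x = -64, 0, 64 and y = -31.5, 31.5 mm, all empty at the start. Slides on the table under a few newtons.
- outline: Yellow tape outline on the table for outgoing crates (flat, fixed): the clear inside is 246 mm along its x by 180 mm along its y, tape 15 mm wide; origin at its centre. Lies to the crate's right (-y side), its x axis along world x.
- magazine: Fixed upright square tube of aluminium and clear plastic on a grey 85 x 85 mm foot; origin under its centre on the table. Inside 47 mm wide, wall 4 mm; floor 12 mm and top of the straight tube 232 mm above the table; above that a flared mouth about 57 mm inside, 67 mm outside, rim at 242 mm. Bushings drop freely and stack; four fit. Turned about z.
- white1: White bushing: upright cylinder 42 mm in diameter, 54 mm tall, 60 g, with a black-looking bore (closed, not a real hole); origin at the centre of its lower end, z along its axis. Starts standing on the table right of the robot. May be absent.
- white2: White bushing: upright cylinder 42 mm in diameter, 54 mm tall, 60 g, with a black-looking bore (closed, not a real hole); origin at the centre of its lower end, z along its axis. Starts standing on the table right of the robot. May be absent.
- white3: White bushing: upright cylinder 42 mm in diameter, 54 mm tall, 60 g, with a black-looking bore (closed, not a real hole); origin at the centre of its lower end, z along its axis. Starts standing on the table right of the robot. May be absent.
- red: Red bushing: upright cylinder 42 mm in diameter, 54 mm tall, 60 g, with a black-looking bore (closed, not a real hole); origin at the centre of its lower end, z along its axis. Starts standing on the table right of the robot.
- screwbox: Bystander: cardboard carton 70 x 100 x 50 mm, origin under its centre.
- pen: Bystander: yellow and black marker pen 140 mm long along x, 9 mm thick, lying on the table, origin under its middle.
- glue: Bystander: square white and green glue bottle 60 x 60 mm, 110 mm tall plus a 30 mm orange nozzle, origin under its centre.
Things that resemble listed ones, but are neither listed nor needed, are in the scene too. There is more than one size of the red; the job needs the smaller. Leave any green or purple look-alike of the white3 alone.

How it is judged:
By the outcome, as a careful person would: the job done as asked, in the order asked, and still so for the second after the job is handed in, with the robot touching nothing.
Of handle1, handle2, handle3 only 2 to 3 are there at a start; the rules pass over those that are not, and their reading is None.
Of white1, white2, white3 only 2 to 3 are there at a start; the rules pass over those that are not, and their reading is None.
At some moment in a run one of white1, white2, white3, red, crate may be knocked a few centimetres aside while the robot is not near it.
It also fails if it takes over 210 s, if anything falls off the work surface, if the arm or the gripper's body presses on something with over 40 N, if the wrist force passes 120 N, or if a joint passes its speed limit or range.

## Robot

A 6-joint arm with a two-finger parallel gripper is mounted at the origin on the work surface. World frame = base frame: x ahead of the robot, y to its left, z up, the work surface at z = 0. Lengths are in m, angles in rad, forces in N, time in s.
With the tool pointing down it reaches from about 0.275 to 0.75 m from the base axis. Payload 10.2 kg.
Tool frame: the origin (TCP) lies at the very end of the fingers, on their centre line; the grasp point (between the pads) lies 19 mm behind it; z points along the fingers, y is the direction in which the jaws open and shut (so a half turn about z gives the same grasp; the last joint's range is limited). The gripper opens to 85 mm and grips with 20 to 120 N. Pads are 22 mm wide; open, the fingers measure 114 mm over their backs; the gripper's body (76 mm by 85 mm) begins 54 mm behind the grasp point. The pads swing forward as they close: fully open they stand 13 mm farther back than shut.
Start: joints at [-1.555, 0.313, 1.498, -0, 1.331, -0.223], TCP at [0.124, -0.51, 0.231] pointing down, gripper open.
Joint ranges: [-2.94, 2.94], [-0.97, 2.17], [0.19, 2.56], [-1.23, 4.37], [0.02, 3.11], [-2.88, 2.88]. Speed limits (rad/s): [2.39, 2.39, 3.01, 3.14, 3.14, 3.14].

## Interface

Orientations are given as a unit quaternion [x, y, z, w].
In Python, from rig import r gives the robot as it stands.
- The arm moves only by the shell command python3 -m creep 'ROWS' [FORCE]. ROWS is JSON, a list that holds one entry, the list of rows, each a list of 7 numbers: the shift along the tool's x, y, z in units of 0.04 m (1.0 is 0.04 m), then the turn, a rotation vector about the tool's x, y, z in units of pi/4 rad (1.0 is pi/4 rad), then the gripper command: -1 is fully open, 1 is shut, values between are in proportion. A call has 1 to 20 rows; each row shifts and turns the commanded pose from where the row before left it, along the tool's axes as they then stand; what a row does not reach is not made up. A row lasts 1/10 s, in which the tool goes at most 50 mm and 8.59 degrees, less where a joint would pass 70% of its speed; a pose out of reach is approached as far as the arm can. A call with a number of a shift or a turn outside -1 to 1 is refused whole. A call with a gripper value outside its range is refused whole. The fingers move at their own pace and stop on an object; FORCE is the grip in N (left out, the last holds). Time passes only in rows, so rows that do not move let the fingers close. It gives the time, the measured TCP pose, the force and the opening at its end, in the units of the state.
- r.observe(): the state, without advancing time (a new reading comes with each control period).
- r.grab_frame(name): name is "scene" or "side" or "wrist"; returns a dict with "image" (420x560x3 uint8, blue, green, red), "K" (3x3 intrinsics, pixels), "rvec" (rotation vector, rad) and "tvec" (3), from world to camera coordinates, as OpenCV has them. Camera axes: x right, y down, z forward; pixel columns grow to the right and rows downward; lengths in m; the calibration is good to about 2 mm. The wrist camera is an equidistant fisheye: a pixel r from the principal point sees the ray r / f radians off the axis. A picture is of the moment at which its call begins. There is no depth.
- r.finish_job(): hands the job in, once; it reports no verdict.
The state is a dict: "clock": time; "joint_positions": joint angles; "dq": joint speeds; "tau": joint torques, N m; "tcp_pos": TCP position; "orientation": TCP orientation; "force": force on the tool from outside, world axes, zero at the start; "moment": the same for the moment, N m; "grip_width": finger opening in m.
Only numpy, scipy, OpenCV 4.12 (cv2) and the standard library are available. Lean on these libraries where they do the work, as an engineer would, in place of code of your own. Each camera call takes 0.05 s, during which the arm holds its last target. There are 200 camera calls.

## Working session

There is one attempt and no reset: what is moved stays moved. The work goes in short steps, Python scripts to look and compute and a shell command to move; the robot and the scene stay as the last step left them, time stands still between calls to the robot, and variables do not carry over. Pictures are saved under pics/ and viewed, about 12 in all and at most 16, crops included, and the job is handed in when it is done.

```bash
ls; mkdir -p pics; python3 - <<'E'
from rig import r
import cv2,numpy as np
print(r.observe())
for n in ("scene","side","wrist"):
    f=r.grab_frame(n); cv2.imwrite(f"pics/{n}0.png",f["image"]); np.savez(f"pics/{n}0.npz",**f)
    R=cv2.Rodrigues(np.array(f["rvec"],float))[0]; print(n,np.array(f["K"]).tolist(),(-R.T@np.array(f["tvec"]).ravel()).round(3),R[2].round(3))
E
```

```text
pics
{'clock': 0.0, 'joint_positions': array([-1.55545179e+00,  3.13435381e-01,  1.49845565e+00, -5.58981940e-05,
        1.33102021e+00, -2.23406105e-01]), 'dq': array([ 6.79698194e-05, -3.60901396e-04,  6.02499222e-04,  6.09206317e-04,
       -7.91312633e-04, -1.19117468e-04]), 'tau': array([-1.21969679e-03, -4.12270939e+01, -2.59748358e+01, -2.11021547e-04,
        4.10325069e-03, -5.09018278e-06]), 'tcp_pos': array([ 0.12412363, -0.50983551,  0.23073558]), 'orientation': array([ 9.92882215e-01,  1.19098578e-01,  4.14647224e-05, -6.58547182e-04]), 'force': array([ 0.17446533,  0.12210586, -0.752005  ]), 'moment': array([-0.03755263,  0.01432621, -0.00047977]), 'grip_width': 0.0853287942623425}
scene [[470.1541048144149, 0.0, 277.43520089945946], [0.0, 470.1541048144149, 211.60422076626094], [0.0, 0.0, 1.0]] [1.082 0.559 0.787] [-0.517 -0.529 -0.673]
side [[504.34743579341375, 0.0, 270.43416204276434], [0.0, 504.34743579341375, 210.7139317936738], [0.0, 0.0, 1.0]] [0.478 0.888 1.138] [ 0.047 -0.625 -0.779]
wrist [[325.19226210127806, 0.0, 279.16202438580893], [0.0, 325.19226210127806, 208.5311234206107], [0.0, 0.0, 1.0]] [ 0.199 -0.492  0.373] [-0.293 -0.071 -0.954]
```

View pics/scene0.png

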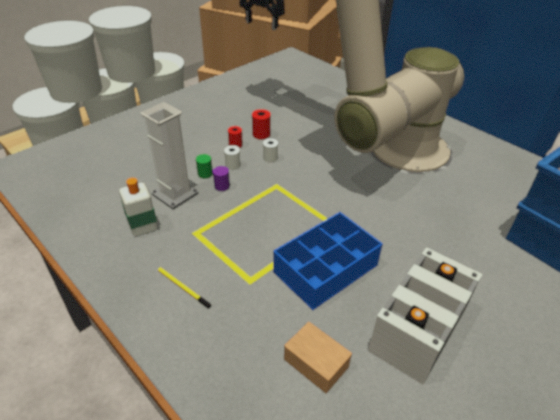

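View pics/side0.png

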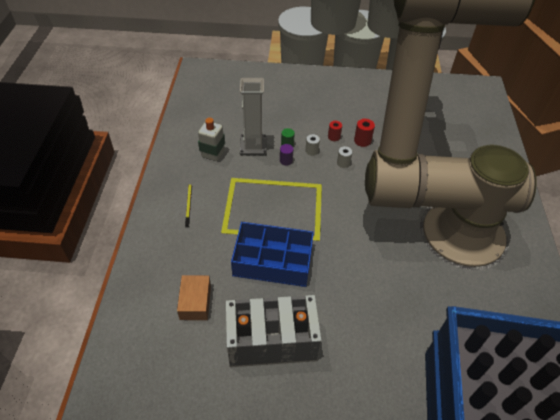

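View pics/wrist0.png

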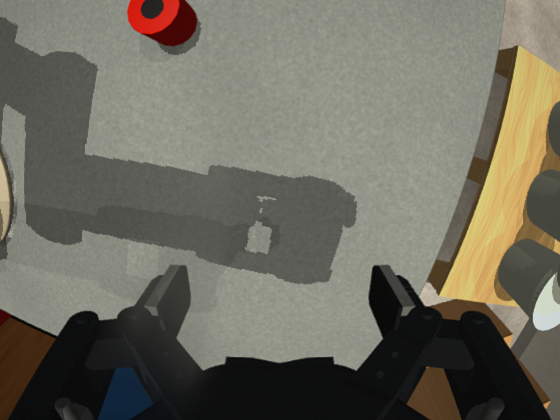

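The views show two handles with orange dots (scene (447,270) and (417,316)), the crate, two whites (side (313,144) and (344,156)), the small red (335,130) and the larger red (364,130). The magazine's mouth is at side (252,84).

```bash
cat > h.py <<'E'
import cv2,numpy as np
def ld(n): return dict(np.load(f"pics/{n}.npz"))
def cam(f):
    R=cv2.Rodrigues(np.array(f["rvec"],float))[0]; return R,-R.T@np.array(f["tvec"],float).ravel()
def ray(f,uv,fish=False):
    R,c=cam(f);K=np.array(f["K"]);p=(np.array(uv,float)-K[:2,2])/K[0,0]
    if fish:
        t=np.linalg.norm(p); d=np.array([*(p/t*np.sin(t)),np.cos(t)])
    else: d=np.array([*p,1.])
    return c,R.T@d
def pl(f,uv,z,fish=False):
    c,d=ray(f,uv,fish); return (c+d*(z-c[2])/d[2])
def blobs(f,lo,hi,amin=20,lo2=None,hi2=None):
    h=cv2.cvtColor(f["image"],cv2.COLOR_BGR2HSV); m=cv2.inRange(h,lo,hi)
    if lo2: m|=cv2.inRange(h,lo2,hi2)
    cs=[c for c in cv2.findContours(m,cv2.RETR_EXTERNAL,cv2.CHAIN_APPROX_NONE)[0] if cv2.contourArea(c)>=amin]
    return m,cs
def cen(c): M=cv2.moments(c); return np.array([M["m10"],M["m01"]])/M["m00"]
E
python3 - <<'E'
from h import *
for n in("scene0","side0"):
    f=ld(n); print("==",n)
    for nm,lo,hi,z,a in(("orange",(5,150,150),(18,255,255),.123,10),("red",(0,150,60),(4,255,255),.054,30),("yellow",(24,120,120),(34,255,255),0,300),("blue",(108,130,40),(125,255,255),.07,1500)):
        m,cs=blobs(f,lo,hi,a)
        for c in cs:
            print(nm,cv2.contourArea(c),cen(c).round(1),pl(f,cen(c),z).round(3)[:2],cv2.boundingRect(c))
            if nm in("blue","yellow") and cv2.contourArea(c)>1000:
                hu=cv2.convexHull(c); ap=cv2.approxPolyDP(hu,3,True)[:,0]
                for p in ap: print("   ",p,pl(f,p,0).round(3)[:2],pl(f,p,.07).round(3)[:2])
s=ld("scene0")["image"];d=ld("side0")["image"]
a=cv2.resize(s[95:215,120:320],(800,480),interpolation=cv2.INTER_CUBIC)[:, :]
b=cv2.resize(d[70:170,190:390],(800,400),interpolation=cv2.INTER_CUBIC)
cv2.imwrite("pics/a1.png",cv2.resize(np.vstack([a,b]),(545,600)))
a=cv2.resize(s[205:385,260:500],(400,300),interpolation=cv2.INTER_CUBIC);a=cv2.resize(s[205:385,260:500],(800,600),interpolation=cv2.INTER_CUBIC);cv2.imwrite("pics/a2.png",a)
E
```

```text
== scene0
orange 95.5 [417.8 313.7] [0.573 0.387] (412, 309, 13, 11)
orange 27.0 [446.2 268.7] [0.448 0.365] (441, 264, 12, 10)
orange 988.0 [ 99.2 321.7] [0.976 0.035] (0, 193, 179, 227)
orange 44.5 [131.4 181.1] [ 0.744 -0.257] (127, 178, 10, 7)
red 185.5 [234.7 135.4] [ 0.388 -0.329] (228, 127, 14, 19)
red 409.5 [260.7 123.6] [ 0.293 -0.326] (252, 110, 18, 29)
yellow 992.0 [246.9 233.4] [ 0.583 -0.052] (193, 185, 133, 99)
blue 5858.5 [325.8 258.6] [0.556 0.166] (274, 213, 108, 96)
    [340 213] [0.366 0.049] [0.429 0.095]
    [381 244] [0.376 0.184] [0.439 0.218]
    [377 261] [0.425 0.211] [0.484 0.242]
    [312 308] [0.625 0.2  ] [0.666 0.232]
    [274 271] [0.615 0.076] [0.657 0.119]
    [274 251] [0.575 0.032] [0.62  0.079]
== side0
orange 43.0 [243.  319.6] [0.573 0.385] (239, 316, 9, 8)
orange 39.5 [300.7 315.8] [0.447 0.365] (297, 313, 9, 7)
orange 16.5 [208.9 119.5] [ 0.755 -0.261] (206, 118, 7, 4)
orange 33.0 [472.2  59.9] [-0.091 -0.652] (466, 54, 17, 15)
orange 14.5 [550.6  43.8] [-0.386 -0.779] (542, 36, 18, 16)
red 172.0 [334.6 129.8] [ 0.369 -0.33 ] (329, 121, 13, 19)
red 365.5 [363.9 131.5] [ 0.276 -0.331] (355, 119, 20, 27)
yellow 776.0 [272.8 201.8] [ 0.543 -0.059] (221, 178, 101, 63)
blue 1968.0 [482.7 341.4] [0.032 0.363] (448, 307, 112, 113)
    [559 322] [-0.195  0.26 ] [-0.154  0.298]
    [559 331] [-0.188  0.284] [-0.147  0.321]
    [463 419] [0.078 0.516] [0.102 0.539]
    [454 419] [0.097 0.518] [0.121 0.541]
    [448 307] [0.074 0.243] [0.099 0.283]
blue 3990.5 [272.2 253.5] [0.526 0.17 ] (231, 222, 82, 64)
    [241 222] [0.626 0.024] [0.617 0.077]
    [312 232] [0.424 0.04 ] [0.427 0.092]
    [305 285] [0.436 0.212] [0.439 0.254]
    [233 275] [0.626 0.2  ] [0.617 0.242]
    [231 260] [0.637 0.154] [0.627 0.199]
```

View pics/a1.png

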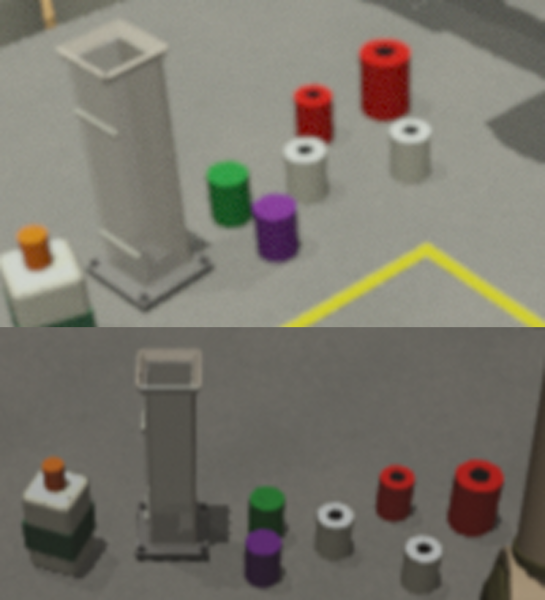

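View pics/a2.png

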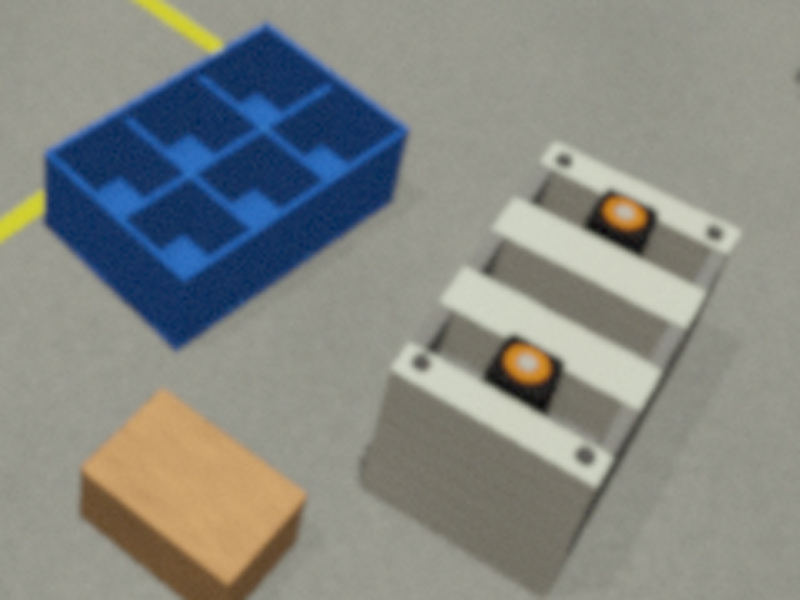

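```bash
python3 - <<'E'
from h import *
S=ld("scene0");D=ld("side0")
sc=lambda p:(120+p[0]/2.725,95+p[1]/2.727); sd=lambda p:(190+p[0]/2.725,70+(p[1]-327.3)/2.727)
for n,a,b,z in(("red",(313,94),(396,476),.054),("w1",(305,149),(335,515),.054),("w2",(410,130),(423,548),.054),("bigred",(385,50),(479,475),.07),("green",(229,173),(267,497),.054),("purple",(275,208),(263,542),.054)):
    c1,d1=ray(S,sc(a));c2,d2=ray(D,sd(b));A=np.stack([d1,-d2],1);t=np.linalg.lstsq(A,c2-c1,rcond=None)[0]
    print(n,pl(S,sc(a),z).round(4)[:2],pl(D,sd(b),z).round(4)[:2],"tri",(c1+d1*t[0]).round(3),(c2+d2*t[1]).round(3))
print("mag scene");m=[pl(S,sc(p),.242) for p in((57,51),(121,21),(168,47),(100,81))];print(np.round(m,4)[:,:2],np.mean(m,0))
print("mag side");m=[pl(D,sd(p),.242) for p in((137,351),(201,351),(201,388),(136,388))];print(np.round(m,4)[:,:2],np.mean(m,0))
cr=lambda p:(260+p[0]/3.333,205+p[1]/3.333)
h=[pl(S,cr(p),.113) for p in((564,160),(714,233),(585,456),(421,362))];print("fix",np.round(h,4)[:,:2],np.mean(h,0))
h=[pl(S,cr(p),.07) for p in((267,24),(407,130),(185,280),(47,153))];print("crate",np.round(h,4)[:,:2],np.mean(h,0))
for f in(S,D):
    m,cs=blobs(f,(24,120,120),(34,255,255),300)
    pts=np.array([p for c in cs for p in c[:,0]]);pts=pts if f is S else pts
    for p in cv2.approxPolyDP(cv2.convexHull(pts),4,True)[:,0]: print("yel",p,pl(f,p,0).round(3)[:2])
    # bystanders
E
```

```text
red [ 0.3685 -0.3523] [ 0.367  -0.3548] tri [ 0.367 -0.354  0.052] [ 0.367 -0.355  0.053]
w1 [ 0.4383 -0.2803] [ 0.4363 -0.2813] tri [ 0.436 -0.283  0.052] [ 0.436 -0.283  0.052]
w2 [ 0.3383 -0.2352] [ 0.3361 -0.2371] tri [ 0.336 -0.238  0.052] [ 0.336 -0.239  0.053]
bigred [ 0.2707 -0.3479] [ 0.2726 -0.3476] tri [ 0.273 -0.345  0.072] [ 0.273 -0.345  0.072]
green [ 0.5183 -0.2982] [ 0.5158 -0.3039] tri [ 0.516 -0.302  0.05 ] [ 0.516 -0.305  0.053]
purple [ 0.52   -0.2249] [ 0.5154 -0.2294] tri [ 0.515 -0.231  0.048] [ 0.516 -0.233  0.05 ]
mag scene
[[ 0.665  -0.3062]
 [ 0.5995 -0.3129]
 [ 0.5946 -0.2518]
 [ 0.664  -0.2445]] [ 0.63077231 -0.2788562   0.242     ]
mag side
[[ 0.6611 -0.3102]
 [ 0.5937 -0.3169]
 [ 0.5878 -0.2552]
 [ 0.6545 -0.2485]] [ 0.62425959 -0.28269969  0.242     ]
fix [[0.4271 0.3172]
 [0.4126 0.406 ]
 [0.5906 0.4357]
 [0.605  0.3466]] [0.50884126 0.37637563 0.113     ]
crate [[0.427  0.0931]
 [0.4371 0.2192]
 [0.6288 0.2056]
 [0.6193 0.0791]] [0.52807459 0.14927095 0.07      ]
yel [278 185] [ 0.404 -0.134]
yel [325 218] [0.407 0.036]
yel [249 283] [0.677 0.064]
yel [193 233] [ 0.676 -0.139]
yel [231 178] [ 0.678 -0.142]
yel [320 184] [ 0.406 -0.143]
yel [319 240] [0.404 0.066]
yel [221 232] [0.678 0.064]
```

```bash
python3 -m creep '[[[0,0,0,0,0,0.152,-1],[0,0,0,0,0,0.152,-1],[0.65,-0.48,0,0,0,0,-1],[0.65,-0.48,0,0,0,0,-1],[0.65,-0.48,0,0,0,0,-1],[0.65,-0.48,0,0,0,0,-1],[0.65,-0.48,0,0,0,0,-1],[0.65,-0.48,0,0,0,0,-1],[0.65,-0.48,0,0,0,0,-1],[0.65,-0.48,0,0,0,0,-1],[0.65,-0.48,0,0,0,0,-1],[0.65,-0.48,0,0,0,0,-1],[0.65,-0.48,0,0,0,0,-1],[0.65,-0.48,0,0,0,0,-1],[0,0,0,0,0,0,-1],[0,0,0,0,0,0,-1]]]' 40
cat > look.py <<'E'
import sys
from rig import r
from h import *
def grab(n,tag):
    f=r.grab_frame(n); cv2.imwrite(f"pics/{tag}.png",f["image"]); np.savez(f"pics/{tag}.npz",**f); return f
if __name__=="__main__":
    for a in sys.argv[2:]: grab(a,a+sys.argv[1])
    o=r.observe(); print(round(o["clock"],2),o["tcp_pos"].round(4),o["orientation"].round(4),o["force"].round(1),round(o["grip_width"],4),o["joint_positions"].round(2))
E
python3 look.py 1 wrist
```

```text
clock: 1.75
tcp_pos: [0.4362, -0.2794, 0.231]
orientation: [1.0, 0.001, -0.0, -0.0]
force: [0.6, 0.0, -0.4]
grip_width: 0.0854
1.8 [ 0.4358 -0.2799  0.2311] [ 1.e+00  0.e+00 -3.e-04 -1.e-04] [ 0.3 -1.3 -0.2] 0.0855 [-0.8   0.3   1.52 -0.    1.33  0.77]
```

View pics/wrist1.png

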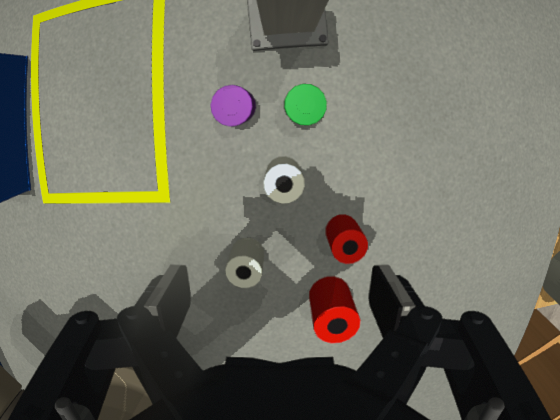

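The wrist view shows the w1 bore at (284,184), w2 at (243,272), the small red at (350,247) and the big red at (338,326). The green, the purple and the magazine foot are above them.

```bash
cat > bore.py <<'E'
from h import *
def bores(f,seeds,z=.054,s=11,dark=45):
    g=f["image"].max(2); out=[]
    for u,v in seeds:
        w=g[v-s:v+s+1,u-s:u+s+1]; m=(w<dark).astype(np.uint8)
        n,l,st,ce=cv2.connectedComponentsWithStats(m)
        k=1+np.argmax(st[1:,4]); p=ce[k]+[u-s,v-s]; out.append((p.round(1),st[k,4],pl(f,p,z,True).round(4)[:2]))
    return out
E
python3 - <<'E'
from bore import *
for o in bores(ld("wrist1"),[(284,184),(243,272),(350,247),(338,326)]): print(*o)
E
```

```text
[284.  184.6] 162 [ 0.4371 -0.2843]
[243.  272.3] 140 [ 0.3369 -0.2392]
[349.6 247. ] 147 [ 0.3678 -0.3566]
[336.9 325.7] 202 [ 0.2597 -0.3513]
```

```bash
python3 -m creep '[[[0.02,0.09,0.5,0,0,0,-1],[0,0,0.5,0,0,0,-1],[0,0,0.6,0,0,0,-1],[0,0,0.6,0,0,0,-1],[0,0,0.6,0,0,0,-1],[0,0,0.6,0,0,0,-1],[0,0,0.6,0,0,0,-1],[0,0,0.5,0,0,0,-1],[0,0,0.4,0,0,0,-1],[0,0,0.3,0,0,0,-1],[0,0,0.17,0,0,0,-1],[0,0,0,0,0,0,-1],[0,0,0,0,0,0,0.5],[0,0,0,0,0,0,1],[0,0,0,0,0,0,1],[0,0,0,0,0,0,1],[0,0,0,0,0,0,1],[0,0,0,0,0,0,1],[0,0,0,0,0,0,1]]]' 35
python3 -m creep '[[[0,0,-0.2,0,0,0,1],[0,0,-0.4,0,0,0,1],[0,0,-0.7,0,0,0,1],[0,0,-0.9,0,0,0,1],[0,0,-0.9,0,0,0,1],[0,0,-0.9,0,0,0,1],[0,0,-0.9,0,0,0,1],[0,0,-0.8,0,0,0,1],[0,0,-0.7,0,0,0,1],[0,0,-0.4,0,0,0,1],[0,0,-0.2,0,0,0,1],[0.4,0,0,0,0,0,1],[0.7,0,0,0,0,0,1],[0.7,0,0,0,0,0,1],[0.5,0,0,0,0,0,1],[0.3,0,0,0,0,0,1],[0,0,0,0,0,0,1]]]'; python3 look.py 2 wrist
```

```text
clock: 3.7
tcp_pos: [0.4373, -0.2835, 0.0172]
orientation: [1.0, 0.0, 0.0, 0.0]
force: [-0.6, -0.2, 6.0]
grip_width: 0.0415
clock: 5.4
tcp_pos: [0.5416, -0.2829, 0.2952]
orientation: [1.0, 0.001, -0.001, -0.001]
force: [-0.1, 0.3, -0.8]
grip_width: 0.041
5.45 [ 0.5409 -0.2831  0.2956] [ 1.e+00  3.e-04 -7.e-04 -5.e-04] [ 0.5  0.3 -0.1] 0.0407 [-0.67  0.48  1.09 -0.    1.57  0.9 ]
```

View pics/wrist2.png

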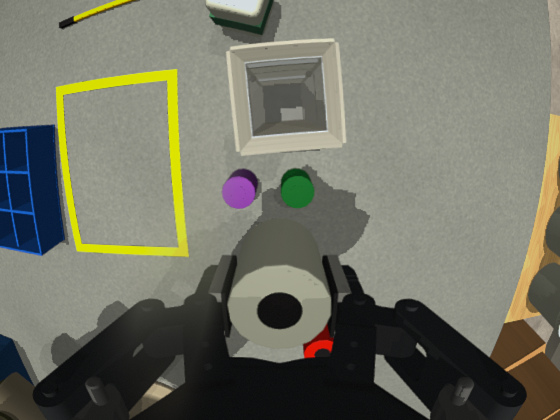

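The picture shows the magazine's mouth with outer rim corners near (227,51), (339,40), (345,144) and (239,154). The bushing is held with its bore at (280,311).

```bash
python3 - <<'E'
from h import *
f=ld("wrist2")
m=[pl(f,p,.242,True) for p in((227,51),(339,40),(345,144),(239,154))];print(np.round(m,4)[:,:2],np.mean(m,0), [np.linalg.norm(m[i]-m[i-1]).round(4) for i in range(4)])
b=[pl(f,p,.232,True) for p in((247,63),(326,58),(328,129),(251,136))];print(np.round(b,4)[:,:2],np.mean(b,0))
print(pl(f,(280,311),.2956+.037,True))
E
```

```text
[[ 0.6542 -0.2517]
 [ 0.6615 -0.3181]
 [ 0.5977 -0.3227]
 [ 0.5911 -0.2583]] [ 0.62610313 -0.2876913   0.242     ] [np.float64(0.0634), np.float64(0.0668), np.float64(0.064), np.float64(0.0648)]
[[ 0.6477 -0.2626]
 [ 0.6514 -0.3116]
 [ 0.606  -0.3135]
 [ 0.6011 -0.2649]] [ 0.62653545 -0.28815957  0.232     ]
[ 0.54316981 -0.2831746   0.3326    ]
```

```bash
python3 -m creep '[[[0.4,0.12,0,0,0,0,1],[0.7,0,0,0,0,0,1],[0.6,0,0,0,0,0,1],[0.37,0,0,0,0,0,1],[0,0,0,0,0,0,1],[0,0,0,0,0,0,1]]]'; python3 look.py 3 wrist side scene; python3 - <<'E'
from h import *
w,s,d=[ld(n+"3")["image"] for n in("wrist","side","scene")]
q=lambda a,x,y:cv2.resize(a[y:y+105,x:x+140],(400,300),interpolation=cv2.INTER_CUBIC)
cv2.imwrite("pics/c3.png",np.vstack([np.hstack([cv2.resize(w[130:410,100:473],(400,300)),q(s,190,25)]),np.hstack([q(d,95,40),q(s,260,90)])]))
E
```

```text
clock: 6.05
tcp_pos: [0.6229, -0.2883, 0.2964]
orientation: [1.0, -0.0, -0.0, -0.0]
force: [-0.4, 0.1, -1.5]
grip_width: 0.0413
6.2 [ 0.6229 -0.2883  0.2971] [ 1.e+00 -3.e-04  1.e-04  2.e-04] [ 0.1  0.3 -0.3] 0.0412 [-0.6   0.68  0.76 -0.    1.7   0.97]
```

View pics/c3.png

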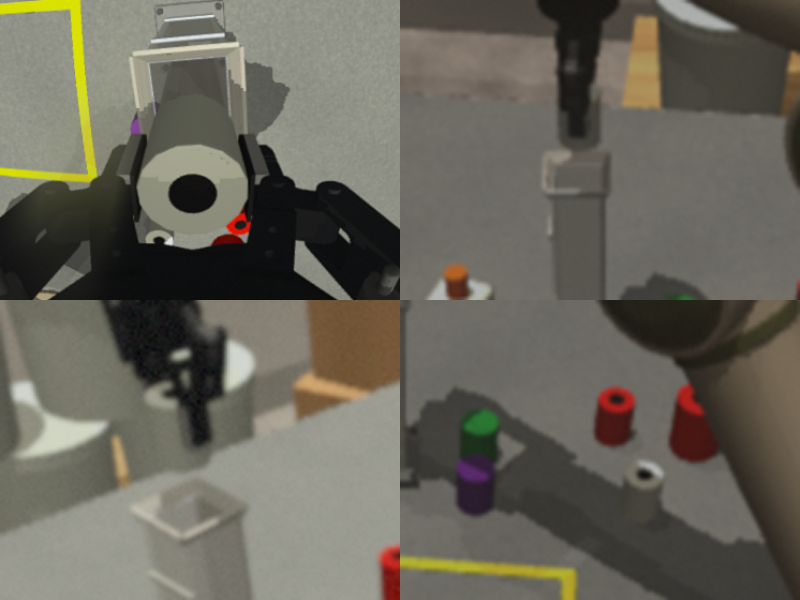

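```bash
python3 - <<'E'
from h import *
f=ld("wrist3");D=ld("side3");S=ld("scene3")
print([pl(f,p,.242,True).round(4)[:2] for p in((222.2,183.2),(326.6,172))])
print("bore",pl(f,(100+193/1.0724,130+193/1.0714),.297+.037,True))
for n,c,(x,y) in(("side",D,(190,25)),("scene",S,(95,40))):
    for P in((.6229,-.2883,.28),(.626,-.2865,.242)):
        uv=cv2.projectPoints(np.array([P]),c["rvec"],c["tvec"],c["K"],None)[0].ravel(); print(n,P,uv.round(1),((uv-[x,y])*2.857).round(0))
E
```

```text
[array([ 0.654 , -0.2525]), array([ 0.6611, -0.3176])]
bore [ 0.62504686 -0.28851581  0.334     ]
side (0.6229, -0.2883, 0.28) [252.4  73. ] [178. 137.]
side (0.626, -0.2865, 0.242) [251.5  84.5] [176. 170.]
scene (0.6229, -0.2883, 0.28) [159.1  94.9] [183. 157.]
scene (0.626, -0.2865, 0.242) [160.9 111.1] [188. 203.]
```

```bash
python3 -m creep '[[[0.07,-0.05,0.3,0,0,0,1],[0,0,0.3,0,0,0,1],[0,0,0.2,0,0,0,1],[0,0,0.2,0,0,0,1],[0,0,0.15,0,0,0,1],[0,0,0,0,0,0,1],[0,0,0,0,0,0,1]]]'; python3 look.py 4 wrist side; python3 - <<'E'
from h import *
w,s=[ld(n+"4")["image"] for n in("wrist","side")]
q=lambda a,x,y:cv2.resize(a[y:y+105,x:x+140],(400,300),interpolation=cv2.INTER_CUBIC)
cv2.imwrite("pics/c4.png",np.hstack([cv2.resize(w[130:410,100:473],(400,300)),q(s,190,25)]))
E
```

```text
clock: 6.9
tcp_pos: [0.6266, -0.2861, 0.2507]
orientation: [1.0, 0.0, 0.0, 0.0]
force: [-0.6, -0.1, -0.2]
grip_width: 0.041
7.0 [ 0.6267 -0.2862  0.251 ] [1.e+00 0.e+00 4.e-04 3.e-04] [ 0.   0.6 -0.6] 0.041 [-0.6   0.69  0.86 -0.    1.59  0.97]
```

View pics/c4.png

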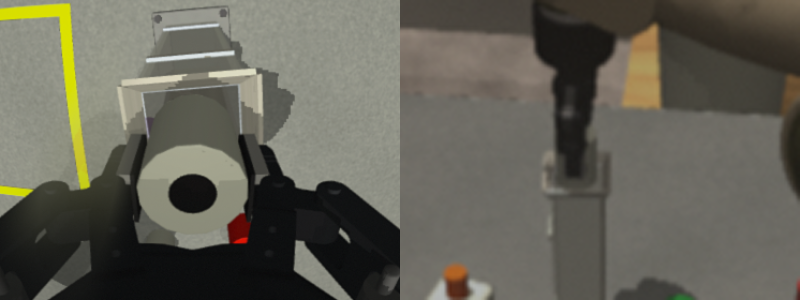

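The bushing sits centred in the mouth in both views, with no contact force. I'll lower it a little and release.

```bash
python3 -m creep '[[[0,0,0.1,0,0,0,1],[0,0,0.05,0,0,0,1],[0,0,0,0,0,0,1]]]'; python3 -m creep '[[[0,0,0,0,0,0,0.0],[0,0,0,0,0,0,-0.3],[0,0,0,0,0,0,-1],[0,0,0,0,0,0,-1],[0,0,-0.2,0,0,0,-1],[0,0,-0.4,0,0,0,-1],[0,0,-0.5,0,0,0,-1],[0,0,-0.3,0,0,0,-1]]]';  python3 look.py 5 wrist
```

```text
clock: 7.3
tcp_pos: [0.6265, -0.286, 0.244]
orientation: [1.0, 0.0, -0.0, -0.0]
force: [-0.4, 0.2, -0.9]
grip_width: 0.0411
clock: 8.1
tcp_pos: [0.6267, -0.2862, 0.303]
orientation: [1.0, 0.0, 0.001, 0.001]
force: [-0.6, 0.6, 0.6]
grip_width: 0.0854
8.15 [ 0.6269 -0.2864  0.3046] [1.     0.     0.0021 0.0015] [ 0.6 -0.4  2.7] 0.0851 [-0.6   0.69  0.73 -0.    1.71  0.97]
```

View pics/wrist5.png

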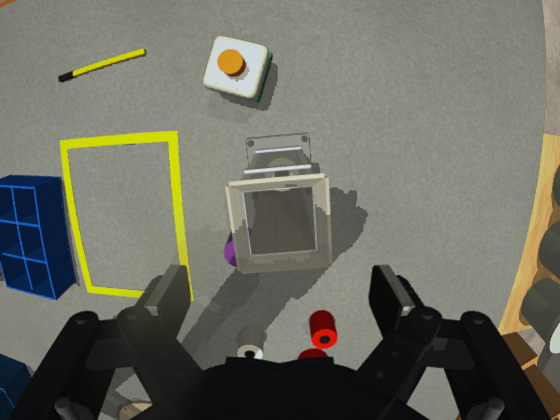

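The bushing has gone down the tube, and both remaining ones are still in place.

```bash
cat >> bore.py <<'E'
def seed(f,P):
    uv=cv2.fisheye.projectPoints(np.array([[P]],float),np.array(f["rvec"],float),np.array(f["tvec"],float),np.array(f["K"],float),np.zeros(4))[0].ravel(); return tuple(uv.round().astype(int))
E
python3 -m creep '[[[-0.4,0,0,0,0,0,-1],[-0.7,-0.15,0,0,0,0,-1],[-0.8,-0.15,0,0,0,0,-1],[-0.8,-0.15,0,0,0,0,-1],[-0.8,-0.15,0.2,0,0,0,-1],[-0.8,-0.15,0.4,0,0,0,-1],[-0.8,-0.15,0.5,0,0,0,-1],[-0.8,-0.14,0.5,0,0,0,-1],[-0.7,-0.14,0.5,0,0,0,-1],[-0.45,0,0.3,0,0,0,-1],[-0.2,0,0.15,0,0,0,-1],[0,0,0,0,0,0,-1],[0,0,0,0,0,0,-1]]]';  python3 look.py 6 wrist; python3 - <<'E'
from bore import *
f=ld("wrist6")
for P in((.3365,-.239,.054),(.3675,-.3555,.054)): s=seed(f,P); print(s,*bores(f,[s],s=16))
E
```

```text
clock: 9.45
tcp_pos: [0.3373, -0.2394, 0.1992]
orientation: [1.0, -0.0, 0.0, 0.0]
force: [0.6, 0.5, 0.6]
grip_width: 0.0857
9.5 [ 0.3374 -0.2394  0.1992] [1.e+00 1.e-04 5.e-04 5.e-04] [0.2 0.1 1. ] 0.0853 [-0.9   0.1   1.86  0.    1.19  0.67]
(np.int64(279), np.int64(195)) (array([278.8, 194.3]), np.int32(234), array([ 0.3369, -0.2392]))
(np.int64(403), np.int64(164)) (array([403.8, 163.4]), np.int32(192), array([ 0.3677, -0.3566]))
```

```bash
python3 -m creep '[[[0,0,0.3,0,0,0,-1],[0,0,0.6,0,0,0,-1],[0,0,0.7,0,0,0,-1],[0,0,0.7,0,0,0,-1],[0,0,0.6,0,0,0,-1],[0,0,0.6,0,0,0,-1],[0,0,0.5,0,0,0,-1],[0,0,0.34,0,0,0,-1],[0,0,0.2,0,0,0,-1],[0,0,0,0,0,0,-1],[0,0,0,0,0,0,0.5],[0,0,0,0,0,0,1],[0,0,0,0,0,0,1],[0,0,0,0,0,0,1],[0,0,0,0,0,0,1],[0,0,0,0,0,0,1],[0,0,0,0,0,0,1]]]' 35
python3 -m creep '[[[0,0,-0.2,0,0,0,1],[0,0,-0.4,0,0,0,1],[0,0,-0.7,0,0,0,1],[0,0,-0.9,0,0,0,1],[0,0,-0.9,0,0,0,1],[0,0,-0.9,0,0,0,1],[0,0,-0.9,0,0,0,1],[0,0,-0.9,0,0,0,1],[0,0,-0.7,0,0,0,1],[0,0,-0.4,0,0,0,1],[0,0,-0.16,0,0,0,1]]]'
python3 -m creep '[[[0.4,0,0,0,0,0,1],[0.7,0.15,0,0,0,0,1],[0.8,0.15,0,0,0,0,1],[0.8,0.15,0,0,0,0,1],[0.8,0.15,0,0,0,0,1],[0.8,0.15,0,0,0,0,1],[0.8,0.15,0,0,0,0,1],[0.8,0.15,0,0,0,0,1],[0.7,0.12,0,0,0,0,1],[0.43,0,0,0,0,0,1],[0.2,0,0,0,0,0,1],[0,0,0,0,0,0,1],[0,0,0,0,0,0,1]]]';  python3 look.py 7 wrist
```

```text
clock: 11.2
tcp_pos: [0.3368, -0.2392, 0.0176]
orientation: [1.0, 0.0, 0.0, 0.0]
force: [-0.9, 1.3, 5.6]
grip_width: 0.041
clock: 12.3
tcp_pos: [0.3366, -0.2389, 0.3012]
orientation: [1.0, 0.0, 0.001, 0.001]
force: [0.1, -0.7, -0.9]
grip_width: 0.0411
clock: 13.6
tcp_pos: [0.6254, -0.2856, 0.2987]
orientation: [1.0, -0.0, -0.001, -0.0]
force: [0.1, -0.7, -0.2]
grip_width: 0.0411
13.65 [ 0.6253 -0.2857  0.2992] [ 1.e+00 -1.e-04 -3.e-04 -1.e-04] [-0.3 -0.2 -0.7] 0.0412 [-0.6   0.69  0.75 -0.    1.7   0.97]
```

```bash
python3 -m creep '[[[0.03,0.01,0.3,0,0,0,1],[0,0,0.4,0,0,0,1],[0,0,0.3,0,0,0,1],[0,0,0.2,0,0,0,1],[0,0,0.15,0,0,0,1],[0,0,0.02,0,0,0,1],[0,0,0,0,0,0,1]]]'; python3 -m creep '[[[0,0,0,0,0,0,0.0],[0,0,0,0,0,0,-0.3],[0,0,0,0,0,0,-1],[0,0,0,0,0,0,-1],[0,0,-0.2,0,0,0,-1],[0,0,-0.4,0,0,0,-1],[0,0,-0.5,0,0,0,-1],[0,0,-0.3,0,0,0,-1]]]'
python3 -m creep '[[[-0.4,0.25,0,0,0,0,-1],[-0.7,0.25,0,0,0,0,-1],[-0.8,0.25,0,0,0,0,-1],[-0.8,0.25,0,0,0,0,-1],[-0.8,0.25,0.2,0,0,0,-1],[-0.8,0.25,0.4,0,0,0,-1],[-0.8,0.25,0.5,0,0,0,-1],[-0.6,0,0.5,0,0,0,-1],[-0.5,0,0.5,0,0,0,-1],[-0.28,0,0.3,0,0,0,-1],[0,0,0.15,0,0,0,-1],[0,0,0,0,0,0,-1],[0,0,0,0,0,0,-1]]]';  python3 look.py 8 wrist side scene; python3 - <<'E'
from bore import *
f=ld("wrist8")
s=seed(f,(.3675,-.3555,.054)); print(s,*bores(f,[s],s=16))
E
```

```text
clock: 14.35
tcp_pos: [0.627, -0.2861, 0.2448]
orientation: [1.0, 0.0, 0.0, 0.0]
force: [-1.7, -0.3, -0.6]
grip_width: 0.0411
clock: 15.15
tcp_pos: [0.6271, -0.2862, 0.3029]
orientation: [1.0, 0.0, 0.001, 0.001]
force: [0.8, -0.7, 0.1]
grip_width: 0.0854
clock: 16.45
tcp_pos: [0.3686, -0.3564, 0.1993]
orientation: [1.0, 0.0, 0.0, 0.001]
force: [0.4, 1.5, -0.2]
grip_width: 0.0853
16.6 [ 0.3684 -0.3562  0.1991] [1.e+00 3.e-04 3.e-04 4.e-04] [-0.3  0.2 -0.4] 0.0848 [-1.    0.31  1.59  0.    1.24  0.57]
(np.int64(278), np.int64(195)) (array([279.3, 194.9]), np.int32(235), array([ 0.3675, -0.3567]))
```

```bash
python3 -m creep '[[[-0.02,0,0.3,0,0,0,-1],[0,0,0.6,0,0,0,-1],[0,0,0.7,0,0,0,-1],[0,0,0.7,0,0,0,-1],[0,0,0.6,0,0,0,-1],[0,0,0.6,0,0,0,-1],[0,0,0.5,0,0,0,-1],[0,0,0.34,0,0,0,-1],[0,0,0.2,0,0,0,-1],[0,0,0,0,0,0,-1],[0,0,0,0,0,0,0.5],[0,0,0,0,0,0,1],[0,0,0,0,0,0,1],[0,0,0,0,0,0,1],[0,0,0,0,0,0,1],[0,0,0,0,0,0,1],[0,0,0,0,0,0,1]]]' 35
python3 -m creep '[[[0,0,-0.2,0,0,0,1],[0,0,-0.4,0,0,0,1],[0,0,-0.7,0,0,0,1],[0,0,-0.9,0,0,0,1],[0,0,-0.9,0,0,0,1],[0,0,-0.9,0,0,0,1],[0,0,-0.9,0,0,0,1],[0,0,-0.9,0,0,0,1],[0,0,-0.7,0,0,0,1],[0,0,-0.4,0,0,0,1],[0,0,-0.16,0,0,0,1]]]'
python3 -m creep '[[[0.4,-0.25,0,0,0,0,1],[0.7,-0.25,0,0,0,0,1],[0.8,-0.25,0,0,0,0,1],[0.8,-0.25,0,0,0,0,1],[0.8,-0.25,0,0,0,0,1],[0.8,-0.25,0,0,0,0,1],[0.8,-0.25,0,0,0,0,1],[0.6,0,0,0,0,0,1],[0.5,0,0,0,0,0,1],[0.28,0,0,0,0,0,1],[0,0,0,0,0,0,1],[0,0,0,0,0,0,1],[0,0,0,0,0,0,1]]]';  python3 look.py 9 wrist; python3 - <<'E'
from h import *
w,s,d=[ld(n)["image"] for n in("wrist9","side8","scene8")]
q=lambda a,x,y:cv2.resize(a[y:y+105,x:x+140],(400,300),interpolation=cv2.INTER_CUBIC)
cv2.imwrite("pics/c9.png",np.vstack([np.hstack([cv2.resize(w[130:410,100:473],(400,300)),q(s,190,60)]),np.hstack([q(d,95,100),cv2.resize(s[200:380,140:380],(400,300))])]))
E
```

```text
clock: 18.3
tcp_pos: [0.3672, -0.3564, 0.0176]
orientation: [1.0, 0.0, 0.0, 0.001]
force: [-0.4, 1.4, 6.1]
grip_width: 0.0414
clock: 19.4
tcp_pos: [0.367, -0.3562, 0.3012]
orientation: [1.0, 0.0, 0.001, 0.001]
force: [0.5, -0.7, -0.3]
grip_width: 0.041
clock: 20.7
tcp_pos: [0.6255, -0.2862, 0.2994]
orientation: [1.0, -0.0, -0.0, -0.0]
force: [-0.0, 0.9, 0.4]
grip_width: 0.0413
20.75 [ 0.6256 -0.2862  0.2996] [ 1.e+00 -2.e-04 -0.e+00  0.e+00] [-0.1 -0.4 -0.9] 0.0411 [-0.6   0.69  0.75 -0.    1.71  0.97]
```

View pics/c9.png

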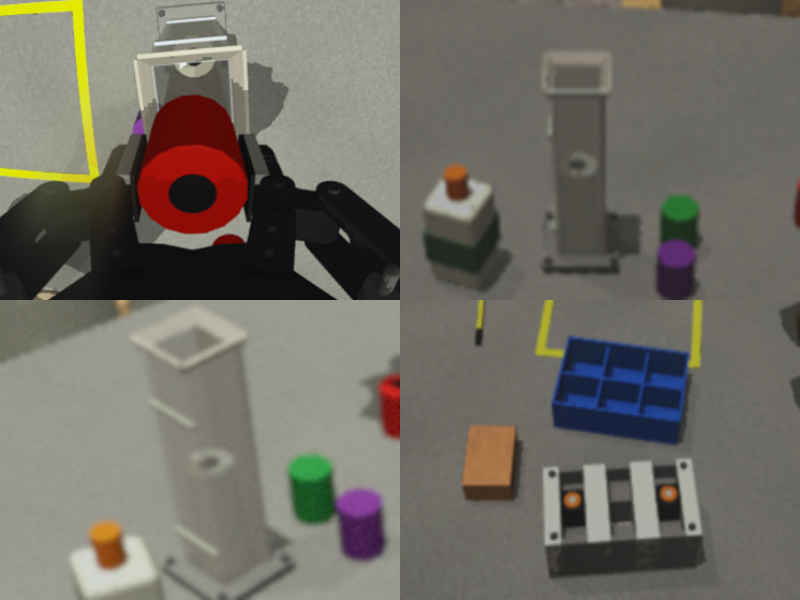

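White 2 is seated at mid-tube (side crop (580,163)), the red one is centred over the mouth, and the crate and handles are unchanged.

```bash
python3 -m creep '[[[0.03,0,0.3,0,0,0,1],[0,0,0.4,0,0,0,1],[0,0,0.3,0,0,0,1],[0,0,0.2,0,0,0,1],[0,0,0.15,0,0,0,1],[0,0,0.03,0,0,0,1],[0,0,0,0,0,0,1]]]'; python3 -m creep '[[[0,0,0,0,0,0,0.0],[0,0,0,0,0,0,-0.3],[0,0,0,0,0,0,-1],[0,0,0,0,0,0,-1],[0,0,-0.2,0,0,0,-1],[0,0,-0.4,0,0,0,-1],[0,0,-0.5,0,0,0,-1],[0,0,-0.3,0,0,0,-1],[0,-0.3,0,0,0,0,-1],[0,-0.6,0,0,0,0,-1],[0,-0.8,0,0,0,0,-1],[0,-0.9,0,0,0,0,-1],[0,-0.9,0,0,0,0,-1],[0,-0.9,0,0,0,0,-1],[0,-0.9,0,0,0,0,-1],[0,-0.9,0,0,0,0,-1],[0,-0.9,0,0,0,0,-1],[0,-0.9,0,0,0,0,-1]]]'
python3 -m creep '[[[-0.12,-0.9,0,0,0,0,-0.2],[-0.12,-0.9,0,0,0,0,-0.2],[-0.12,-0.9,0,0,0,0,-0.2],[-0.12,-0.9,0,0,0,0,-0.2],[-0.12,-0.9,0,0,0,0,-0.2],[-0.12,-0.9,0,0,0,0,-0.2],[-0.12,-0.9,0,0,0,0,-0.2],[-0.12,-0.9,0,0,0,0,-0.2],[-0.12,-0.7,0.3,0,0,-0.1,-0.2],[-0.12,-0.5,0.4,0,0,-0.109,-0.2],[-0.15,-0.3,0.4,0,0,0,-0.2],[0,0,0,0,0,0,-0.2],[0,0,0,0,0,0,-0.2]]]';  python3 look.py 10 wrist side scene; python3 - <<'E'
from bore import *
w,s,d=[ld(n)["image"] for n in("wrist10","side10","scene10")]
q=lambda a,x,y:cv2.resize(a[y:y+105,x:x+140],(400,300),interpolation=cv2.INTER_CUBIC)
cv2.imwrite("pics/c10.png",np.vstack([np.hstack([cv2.resize(w,(400,300)),q(s,190,60)]),np.hstack([q(d,95,100),cv2.resize(d[180:360,260:500],(400,300))])]))
f=ld("wrist10")
m,cs=blobs(f,(5,150,120),(20,255,255),40)
for c in cs:
    (u,v),rad=cv2.minEnclosingCircle(c)
    print(cv2.contourArea(c),cen(c).round(1),np.round((u,v,rad),1),pl(f,(u,v),.123,True).round(4)[:2])
E
```

```text
clock: 21.45
tcp_pos: [0.6274, -0.2862, 0.2443]
orientation: [1.0, -0.0, 0.0, 0.0]
force: [0.1, -0.0, -0.9]
grip_width: 0.0414
clock: 23.25
tcp_pos: [0.6266, 0.0362, 0.2996]
orientation: [1.0, 0.0, -0.0, -0.0]
force: [0.2, 1.0, -0.1]
grip_width: 0.0851
clock: 24.55
tcp_pos: [0.5696, 0.3803, 0.2564]
orientation: [0.997, 0.082, -0.0, 0.0]
force: [0.4, -0.5, 0.4]
grip_width: 0.0516
24.7 [0.5705 0.3797 0.2572] [ 9.967e-01  8.140e-02  8.000e-04 -2.000e-04] [-1.  -0.8  0.1] 0.0514 [ 0.42  0.68  0.87 -0.    1.59  1.82]
266.0 [275.4 313.7] [275.5 314.   10.7] [0.4461 0.3636]
471.5 [274.6 192.8] [274.5 192.4  13. ] [0.5732 0.3851]
```

View pics/c10.png

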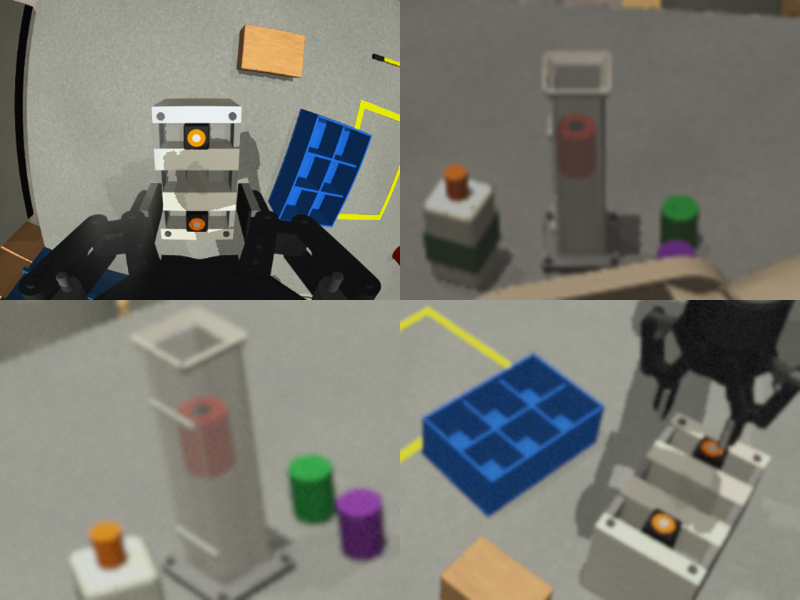

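Red is on top of the whites (side crop (577,145)). The crate is unmoved, and handle A is under the tool.

```bash
python3 -m creep '[[[0.08,-0.13,0.3,0,0,0,-0.2],[0,0,0.5,0,0,0,-0.2],[0,0,0.7,0,0,0,-0.2],[0,0,0.7,0,0,0,-0.2],[0,0,0.5,0,0,0,-0.2],[0,0,0.4,0,0,0,-0.2],[0,0,0.2,0,0,0,-0.2],[0,0,0,0,0,0,-0.2],[0,0,0,0,0,0,-0.2]]]' 60
python3 look.py 11 wrist; python3 - <<'E'
from bore import *
f=ld("wrist11")
m,cs=blobs(f,(5,150,120),(20,255,255),40)
for c in cs:
    (u,v),rad=cv2.minEnclosingCircle(c)
    print(cv2.contourArea(c),cen(c).round(1),np.round((u,v,rad),1),pl(f,(u,v),.123,True).round(4)[:2])
E
```

```text
clock: 25.6
tcp_pos: [0.5726, 0.3861, 0.1248]
orientation: [0.997, 0.082, 0.001, -0.0]
force: [0.6, 0.1, 0.4]
grip_width: 0.0511
25.65 [0.5727 0.3862 0.1251] [ 9.966e-01  8.200e-02  8.000e-04 -3.000e-04] [-0.5  0.5  0.6] 0.051 [0.42 0.77 1.05 0.   1.32 1.83]
1292.5 [281.6 267.3] [281.5 267.   21.9] [0.5733 0.3852]
```

```bash
python3 -m creep '[[[0.01,0.02,0.2,0,0,0,-0.2],[0,0,0.3,0,0,0,-0.2],[0,0,0.3,0,0,0,-0.2],[0,0,0.2,0,0,0,-0.2],[0,0,0,0,0,0,-0.2],[0,0,0,0,0,0,-0.2]]]'
python3 -m creep '[[[0,0,0,0,0,0,0.1],[0,0,0,0,0,0,0.4],[0,0,0,0,0,0,1],[0,0,0,0,0,0,1],[0,0,0,0,0,0,1],[0,0,0,0,0,0,1],[0,0,0,0,0,0,1]]]'; python3 look.py x
```

```text
clock: 26.25
tcp_pos: [0.5728, 0.3853, 0.0841]
orientation: [0.997, 0.082, 0.0, -0.0]
force: [0.3, 0.4, 0.7]
grip_width: 0.0512
clock: 26.95
tcp_pos: [0.5731, 0.3853, 0.0848]
orientation: [0.997, 0.082, 0.001, -0.0]
force: [0.7, 0.0, 5.7]
grip_width: 0.0313
26.95 [0.5731 0.3853 0.0848] [ 9.966e-01  8.200e-02  6.000e-04 -2.000e-04] [0.7 0.  5.7] 0.0313 [ 0.42  0.81  1.09 -0.    1.24  1.83]
```

```bash
python3 -m creep '[[[0,0,-0.1,0,0,0,1],[0,0,-0.25,0,0,0,1],[0,0,-0.4,0,0,0,1],[0,0,-0.5,0,0,0,1],[0,0,-0.5,0,0,0,1],[0,0,-0.5,0,0,0,1],[0,0,-0.5,0,0,0,1],[0,0,-0.4,0,0,0,1],[0,0,-0.3,0,0,0,1],[0,0,-0.1,0,0,0,1],[0,0,0,0,0,0.1,1],[0,0,0,0,0,0.11,1],[0,0,0,0,0,0.1,1],[0,0,0,0,0,0,1]]]'
python3 -m creep '[[[0,0.2,0,0,0,0,1],[0.1,0.4,0,0,0,0,1],[0.1,0.6,0,0,0,0,1],[0.1,0.7,0,0,0,0,1],[0.1,0.7,0,0,0,0,1],[0.1,0.7,0,0,0,0,1],[0.1,0.7,0,0,0,0,1],[0.1,0.7,0,0,0,0,1],[0.1,0.7,0,0,0,0,1],[0.1,0.6,0,0,0,0,1],[0.06,0.46,0,0,0,0,1],[0,0.3,0,0,0,0,1],[0,0,0,0,0,0,1],[0,0,0,0,0,0,1]]]'
python3 look.py 12 wrist side scene; python3 - <<'E'
from h import *
w,s,d=[ld(n)["image"] for n in("wrist12","side12","scene12")]
cv2.imwrite("pics/c12.png",np.vstack([cv2.resize(w[60:410],(800,500))]))
E
```

```text
clock: 28.35
tcp_pos: [0.5725, 0.3852, 0.2253]
orientation: [0.999, -0.04, -0.001, 0.0]
force: [-0.3, 0.2, -1.1]
grip_width: 0.0312
clock: 29.75
tcp_pos: [0.5894, 0.1128, 0.2262]
orientation: [0.999, -0.04, 0.0, -0.0]
force: [0.1, -0.4, -1.2]
grip_width: 0.0315
29.9 [0.5895 0.1135 0.2261] [ 9.992e-01 -3.900e-02 -0.000e+00 -1.000e-04] [-0.8  0.2 -2. ] 0.0311 [-0.    0.48  1.26  0.    1.39  1.64]
```

View pics/c12.png

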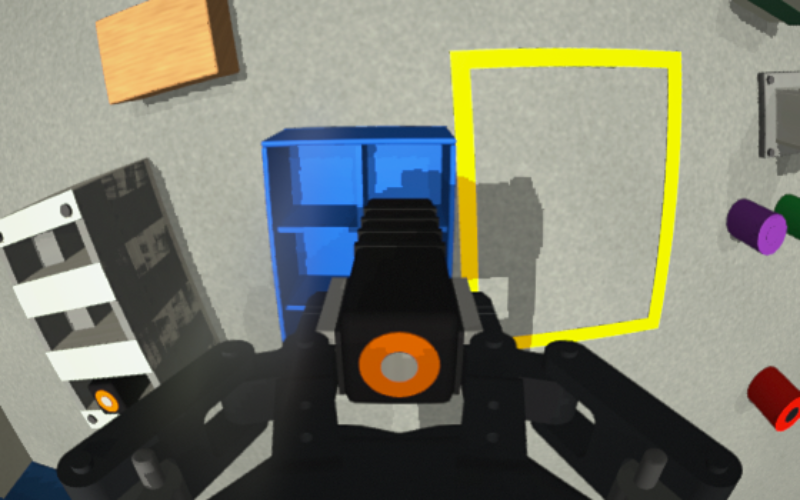

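Handle A is held upright over the crate, and the crate's far rim corners are at crop (264,142) and (455,141).

```bash
python3 - <<'E'
from h import *
f=ld("wrist12")
a,b=[pl(f,(p[0]*.7,60+p[1]*.7),.07,True)[:2] for p in((264,142),(455,141))]
print(a,b,np.linalg.norm(a-b)); d=(a-b)/np.linalg.norm(a-b); yaw=np.arctan2(-d[0],d[1]); print(np.degrees(yaw))
m=(a+b)/2; ex=np.array([np.cos(yaw),np.sin(yaw)]); print("centre",m-.098*ex)
print("dot",pl(f,(400*.7,60+365*.7),.2261+.038,True))
for n in("side12","scene12"):
    g=ld(n); m_,cs=blobs(g,(108,130,40),(125,255,255),1000)
    for c in cs:
        if abs(cen(c)[0]-300)<60:
            for p in cv2.approxPolyDP(cv2.convexHull(c),3,True)[:,0]: print(n,p,pl(g,p,0).round(3)[:2],pl(g,p,.07).round(3)[:2])
E
```

```text
[0.62770441 0.19988204] [0.6173731  0.07392014] 0.12638487304767068
-4.688864240711453
centre [0.52486674 0.14491208]
dot [0.58902709 0.11255271 0.2641    ]
side12 [241 222] [0.626 0.024] [0.617 0.077]
side12 [312 232] [0.424 0.04 ] [0.427 0.092]
side12 [305 285] [0.436 0.212] [0.439 0.254]
side12 [233 275] [0.626 0.2  ] [0.617 0.242]
side12 [231 260] [0.637 0.154] [0.627 0.199]
scene12 [341 213] [0.364 0.051] [0.428 0.096]
scene12 [381 244] [0.376 0.184] [0.439 0.218]
scene12 [377 261] [0.425 0.211] [0.484 0.242]
scene12 [312 308] [0.625 0.2  ] [0.666 0.232]
scene12 [274 271] [0.615 0.076] [0.657 0.119]
scene12 [275 249] [0.569 0.029] [0.614 0.076]
```

```bash
python3 -m creep '[[[-0.02,0.07,0.2,0,0,0,1],[0,0,0.4,0,0,0,1],[0,0,0.5,0,0,0,1],[0,0,0.5,0,0,0,1],[0,0,0.5,0,0,0,1],[0,0,0.5,0,0,0,1],[0,0,0.4,0,0,0,1],[0,0,0.3,0,0,0,1],[0,0,0.15,0,0,0,1],[0,0,0.1,0,0,0,1],[0,0,0,0,0,0,1],[0,0,0,0,0,0,1]]]'; python3 look.py x
```

```text
clock: 31.1
tcp_pos: [0.5889, 0.11, 0.0847]
orientation: [0.999, -0.04, 0.001, -0.0]
force: [0.6, -0.1, -1.7]
grip_width: 0.0316
31.1 [0.5889 0.11   0.0847] [ 9.992e-01 -3.960e-02  5.000e-04 -0.000e+00] [ 0.6 -0.1 -1.7] 0.0316 [-0.01  0.62  1.44 -0.    1.09  1.64]
```

Free so far. I'll go down the last millimetres, release gently and retreat.

```bash
python3 -m creep '[[[0,0,0.04,0,0,0,1],[0,0,0.04,0,0,0,1],[0,0,0,0,0,0,1],[0,0,0,0,0,0,1]]]'; python3 -m creep '[[[0,0,0,0,0,0,0.15],[0,0,0,0,0,0,0.1],[0,0,0,0,0,0,0],[0,0,0,0,0,0,-0.1],[0,0,0,0,0,0,-0.2],[0,0,0,0,0,0,-0.2],[0,0,-0.2,0,0,0,-0.2],[0,0,-0.4,0,0,0,-0.2],[0,0,-0.6,0,0,0,-0.2],[0,0,-0.6,0,0,0,-0.2],[0,0,-0.6,0,0,0,-0.2],[0,0,-0.6,0,0,0,-0.2],[0,0,-0.5,0,0,0,-0.2],[0,0,-0.2,0,0,0,-0.2],[0,0,0,0,0,0,-0.2]]]'; python3 look.py 13 wrist side scene; python3 - <<'E'
from h import *
for n,fi,z in(("wrist13",True,.119),("side13",False,.119),("scene13",False,.119)):
    f=ld(n); m,cs=blobs(f,(5,150,120),(20,255,255),15)
    for c in cs:
        p=pl(f,cen(c),z,fi)
        if .3<p[0]<.65 and 0<p[1]<.45: print(n,cv2.contourArea(c),cen(c).round(1),p.round(4)[:2])
E
```

```text
clock: 31.5
tcp_pos: [0.5886, 0.1099, 0.081]
orientation: [0.999, -0.04, 0.0, -0.0]
force: [0.8, -0.2, -1.5]
grip_width: 0.0315
clock: 33.0
tcp_pos: [0.5889, 0.1099, 0.2299]
orientation: [0.999, -0.04, 0.001, -0.0]
force: [0.5, -0.7, -0.7]
grip_width: 0.0513
33.15 [0.5882 0.1099 0.2277] [ 0.9992 -0.0396 -0.001   0.    ] [-0.2  0.7 -0.1] 0.0514 [-0.01  0.48  1.27 -0.    1.4   1.64]
wrist13 138.5 [ 73.5 337.8] [0.4432 0.3685]
wrist13 540.5 [279.6 205.4] [0.5883 0.1096]
side13 56.5 [300.8 315.7] [0.4463 0.3624]
scene13 39.0 [446.6 269.2] [0.4443 0.3647]
scene13 65.5 [296.3 235.2] [0.5889 0.1107]
```

```bash
python3 -m creep '[[[-0.2,-0.3,0,0,0,0,-0.2],[-0.4,-0.6,0,0,0,0,-0.2],[-0.5,-0.75,0,0,0,0,-0.2],[-0.5,-0.75,0,0,0,0,-0.2],[-0.5,-0.75,0,0,0,0,-0.2],[-0.5,-0.75,0,0,0,0,-0.2],[-0.5,-0.75,0,0,0,0,-0.2],[-0.44,-0.67,0,0,0,0,-0.2],[-0.3,-0.45,0,0,0,0,-0.2],[-0.2,-0.3,0,0,0,0,-0.2],[0,0,0,0,0,-0.1,-0.2],[0,0,0.2,0,0,-0.11,-0.2],[0,0,0.4,0,0,-0.1,-0.2],[0,0,0.6,0,0,0,-0.2],[0,0,0.6,0,0,0,-0.2],[0,0,0.5,0,0,0,-0.2],[0,0,0.2,0,0,0,-0.2],[0,0,0,0,0,0,-0.2],[0,0,0,0,0,0,-0.2]]]'
python3 look.py 14 wrist; python3 - <<'E'
from h import *
f=ld("wrist14"); m,cs=blobs(f,(5,150,120),(20,255,255),40)
for c in cs: print(cv2.contourArea(c),cen(c).round(1),pl(f,cen(c),.123,True).round(4)[:2])
E
```

```text
clock: 35.05
tcp_pos: [0.447, 0.365, 0.1298]
orientation: [0.997, 0.082, 0.001, -0.0]
force: [0.4, -0.3, 1.3]
grip_width: 0.0511
35.1 [0.4472 0.3651 0.13  ] [ 9.966e-01  8.200e-02  9.000e-04 -4.000e-04] [-0.5 -0.4 -0.1] 0.0512 [ 0.48  0.52  1.47 -0.    1.15  1.89]
1223.0 [281.1 264.1] [0.4468 0.3641]
```

```bash
python3 -m creep '[[[0,0.02,0.2,0,0,0,-0.2],[0,0,0.3,0,0,0,-0.2],[0,0,0.35,0,0,0,-0.2],[0,0,0.27,0,0,0,-0.2],[0,0,0,0,0,0,-0.2],[0,0,0,0,0,0,-0.2]]]' 60
python3 -m creep '[[[0,0,0,0,0,0,0.1],[0,0,0,0,0,0,0.4],[0,0,0,0,0,0,1],[0,0,0,0,0,0,1],[0,0,0,0,0,0,1],[0,0,0,0,0,0,1],[0,0,0,0,0,0,1]]]'; python3 look.py x
```

```text
clock: 35.7
tcp_pos: [0.4469, 0.364, 0.0839]
orientation: [0.997, 0.082, -0.0, 0.0]
force: [-0.2, 0.1, 1.1]
grip_width: 0.0513
clock: 36.4
tcp_pos: [0.4472, 0.3641, 0.0848]
orientation: [0.997, 0.082, 0.001, -0.0]
force: [0.4, 0.0, 6.5]
grip_width: 0.0317
36.4 [0.4472 0.3641 0.0848] [ 9.966e-01  8.200e-02  6.000e-04 -2.000e-04] [0.4 0.  6.5] 0.0317 [ 0.48  0.57  1.51 -0.    1.05  1.89]
```

```bash
python3 -m creep '[[[0,0,-0.1,0,0,0,1],[0,0,-0.25,0,0,0,1],[0,0,-0.4,0,0,0,1],[0,0,-0.5,0,0,0,1],[0,0,-0.5,0,0,0,1],[0,0,-0.5,0,0,0,1],[0,0,-0.5,0,0,0,1],[0,0,-0.4,0,0,0,1],[0,0,-0.3,0,0,0,1],[0,0,-0.1,0,0,0,1],[0,0,0,0,0,0.1,1],[0,0,0,0,0,0.11,1],[0,0,0,0,0,0.1,1],[0,0,0,0,0,0,1]]]'
python3 -m creep '[[[0,0.2,0,0,0,0,1],[0.1,0.4,0,0,0,0,1],[0.1,0.6,0,0,0,0,1],[0.1,0.7,0,0,0,0,1],[0.1,0.7,0,0,0,0,1],[0.1,0.7,0,0,0,0,1],[0.1,0.7,0,0,0,0,1],[0.1,0.6,0,0,0,0,1],[0.1,0.6,0,0,0,0,1],[0.01,0.44,0,0,0,0,1],[0,0.25,0,0,0,0,1],[0,0.15,0,0,0,0,1],[0,0,0,0,0,0,1],[0,0,0,0,0,0,1]]]'
python3 look.py 15 wrist side scene; python3 - <<'E'
from h import *
for n,fi,z in(("wrist15",True,.119),("side15",False,.119),("scene15",False,.119)):
    f=ld(n); m,cs=blobs(f,(5,150,120),(20,255,255),15)
    for c in cs:
        p=pl(f,cen(c),z,fi)
        if .3<p[0]<.65 and 0<p[1]<.45: print(n,cv2.contourArea(c),cen(c).round(1),p.round(4)[:2])
    m_,cs=blobs(f,(108,130,40),(125,255,255),1000)
    for c in cs:
        if not fi and abs(cen(c)[0]-300)<60:
            for p in cv2.approxPolyDP(cv2.convexHull(c),3,True)[:,0]: print(n,p,pl(f,p,0).round(3)[:2],pl(f,p,.07).round(3)[:2])
E
```

```text
clock: 37.8
tcp_pos: [0.4466, 0.3638, 0.2255]
orientation: [0.999, -0.04, -0.001, 0.0]
force: [-0.6, 0.1, -1.6]
grip_width: 0.0312
clock: 39.2
tcp_pos: [0.46, 0.1209, 0.2261]
orientation: [0.999, -0.039, 0.0, -0.0]
force: [-0.2, 0.3, -1.5]
grip_width: 0.0317
39.35 [0.46   0.1211 0.226 ] [ 9.992e-01 -3.920e-02 -0.000e+00 -1.000e-04] [-0.2 -0.5 -1.7] 0.0314 [0.01 0.21 1.65 0.   1.29 1.66]
wrist15 1921.0 [279.2 315.6] [0.353  0.1292]
side15 33.5 [250.2 221.2] [0.5877 0.1093]
side15 [241 222] [0.626 0.024] [0.617 0.077]
side15 [312 232] [0.424 0.04 ] [0.427 0.092]
side15 [305 285] [0.436 0.212] [0.439 0.254]
side15 [233 275] [0.626 0.2  ] [0.617 0.242]
side15 [231 260] [0.637 0.154] [0.627 0.199]
scene15 68.0 [296.4 235.2] [0.5886 0.1108]
scene15 [340 213] [0.366 0.049] [0.429 0.095]
scene15 [381 244] [0.376 0.184] [0.439 0.218]
scene15 [377 261] [0.425 0.211] [0.484 0.242]
scene15 [312 308] [0.625 0.2  ] [0.666 0.232]
scene15 [274 271] [0.615 0.076] [0.657 0.119]
scene15 [274 251] [0.575 0.032] [0.62  0.079]
```

Crate and handle A are unmoved. Now I'll place handle B.

```bash
python3 -m creep '[[[0.02,0,0.2,0,0,0,1],[0,0,0.4,0,0,0,1],[0,0,0.5,0,0,0,1],[0,0,0.5,0,0,0,1],[0,0,0.5,0,0,0,1],[0,0,0.5,0,0,0,1],[0,0,0.4,0,0,0,1],[0,0,0.3,0,0,0,1],[0,0,0.15,0,0,0,1],[0,0,0.1,0,0,0,1],[0,0,0.03,0,0,0,1],[0,0,0.04,0,0,0,1],[0,0,0,0,0,0,1],[0,0,0,0,0,0,1]]]'; python3 -m creep '[[[0,0,0,0,0,0,0.15],[0,0,0,0,0,0,0.1],[0,0,0,0,0,0,0],[0,0,0,0,0,0,-0.1],[0,0,0,0,0,0,-0.2],[0,0,0,0,0,0,-0.2],[0,0,-0.2,0,0,0,-0.2],[0,0,-0.4,0,0,0,-0.2],[0,0,-0.6,0,0,0,-0.2],[0,0,-0.6,0,0,0,-0.2],[0,0,-0.6,0,0,0,-0.2],[0,0,-0.6,0,0,0,-0.2],[0,0,-0.5,0,0,0,-0.2],[0,0,-0.2,0,0,0,-0.2],[0,0,0,0,0,0,-0.2]]]'; python3 look.py 16 wrist side scene; python3 - <<'E'
from h import *
for n,fi,z in(("wrist16",True,.119),("side16",False,.119),("scene16",False,.119)):
    f=ld(n); m,cs=blobs(f,(5,150,120),(20,255,255),15)
    for c in cs:
        p=pl(f,cen(c),z,fi)
        if .3<p[0]<.65 and 0<p[1]<.45: print(n,cv2.contourArea(c),cen(c).round(1),p.round(4)[:2])
E
```

```text
clock: 40.75
tcp_pos: [0.461, 0.1205, 0.0816]
orientation: [0.999, -0.04, 0.0, -0.0]
force: [0.5, 0.8, -0.9]
grip_width: 0.0315
clock: 42.25
tcp_pos: [0.4611, 0.1205, 0.2301]
orientation: [0.999, -0.04, 0.001, -0.0]
force: [0.6, -0.0, -1.3]
grip_width: 0.0511
42.4 [0.4604 0.1205 0.2283] [ 9.992e-01 -3.960e-02 -9.000e-04  0.000e+00] [0.2 0.4 0.5] 0.0511 [0.01 0.21 1.64 0.   1.29 1.66]
wrist16 537.0 [279.3 205.4] [0.4605 0.1204]
side16 33.5 [250.2 221.2] [0.5877 0.1093]
scene16 69.0 [296.4 235.2] [0.5888 0.1108]
scene16 20.5 [341.8 210.2] [0.4643 0.1233]
```

Both handles stand in the crate. Now I'll pinch the middle of the +y wall to drag the crate.

```bash
python3 -m creep '[[[0.2,-0.3,0,0,0,0,-0.2],[0.35,-0.5,0,0,0,0,-0.2],[0.4,-0.6,0,0,0,0,-0.2],[0.36,-0.55,0,0,0,0,-0.2],[0.2,-0.3,0,0,0,0,-0.2],[0.1,-0.12,0.2,0,0,0,-0.2],[0,0,0.5,0,0,0,-0.2],[0,0,0.7,0,0,0,-0.2],[0,0,0.7,0,0,0,-0.2],[0,0,0.5,0,0,0,-0.2],[0,0,0.2,0,0,0,-0.2],[0,0,0,0,0,0,-0.2],[0,0,0,0,0,0,-0.2]]]' 25; python3 look.py 17 wrist scene; python3 - <<'E'
from h import *
cv2.imwrite("pics/c17.png",np.hstack([ld("wrist17")["image"][60:,60:460],cv2.resize(ld("scene17")["image"][180:360,260:460],(400,360))]))
E
```

```text
clock: 43.7
tcp_pos: [0.5329, 0.2098, 0.118]
orientation: [0.999, -0.04, 0.001, -0.0]
force: [0.2, -0.2, 1.0]
grip_width: 0.0513
43.8 [0.533  0.2099 0.1184] [ 9.992e-01 -3.960e-02  9.000e-04 -2.000e-04] [-0.   0.  -0.4] 0.0514 [ 0.17  0.52  1.5  -0.    1.12  1.82]
```

View pics/c17.png

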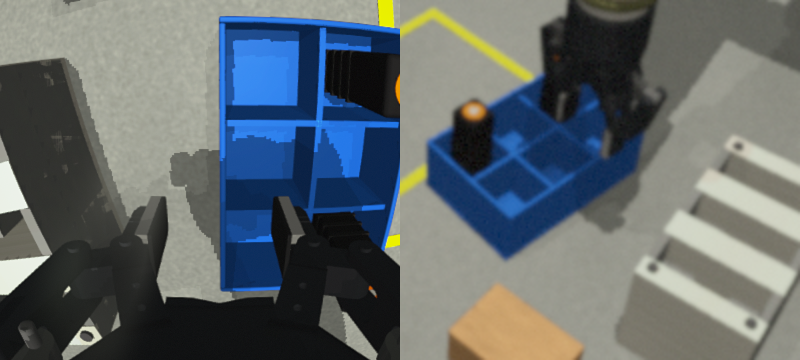

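The wall (crop u≈222) is centred between the fingers. I'll check the x position against the dividers at crop v 122 and 240.

```bash
python3 - <<'E'
from bore import *
f=ld("wrist17"); print(seed(f,(.533,.2099,.07)))
print([pl(f,(60+u,60+v),.07,True).round(4)[:2] for u,v in((222,122),(222,240),(222,18),(222,291))])
E
```

```text
(np.int64(279), np.int64(233))
[array([0.5658, 0.2055]), array([0.4828, 0.2118]), array([0.6273, 0.2008]), array([0.4344, 0.2154])]
```

```bash
python3 -m creep '[[[0,0.06,0.2,0,0,0,-0.2],[0,0,0.4,0,0,0,-0.2],[0,0,0.4,0,0,0,-0.2],[0,0,0.4,0,0,0,-0.2],[0,0,0.3,0,0,0,-0.2],[0,0,0.2,0,0,0,-0.2],[0,0,0,0,0,0,-0.2],[0,0,0,0,0,0,-0.2]]]' 25; python3 -m creep '[[[0,0,0,0,0,0,0.1],[0,0,0,0,0,0,0.3],[0,0,0,0,0,0,0.5],[0,0,0,0,0,0,0.7],[0,0,0,0,0,0,0.8],[0,0,0,0,0,0,0.9],[0,0,0,0,0,0,1],[0,0,0,0,0,0,1],[0,0,0,0,0,0,1],[0,0,0,0,0,0,1]]]' 25; python3 look.py 18 side scene;  cat > st.py <<'E'
import sys
from h import *
t=sys.argv[1]
for n in("side"+t,"scene"+t):
    f=ld(n); m,cs=blobs(f,(5,150,120),(20,255,255),12)
    for c in cs:
        p=pl(f,cen(c),.119)
        if .3<p[0]<.7 and -.2<p[1]<.45: print(n,cv2.contourArea(c),cen(c).round(1),p.round(4)[:2])
    m_,cs=blobs(f,(108,130,40),(125,255,255),500)
    for c in cs:
        if 190<cen(c)[0]<400:
            for p in cv2.approxPolyDP(cv2.convexHull(c),3,True)[:,0]: print(n,p,pl(f,p,0).round(3)[:2],pl(f,p,.07).round(3)[:2])
E
python3 st.py 18
```

```text
clock: 44.6
tcp_pos: [0.5326, 0.2076, 0.0417]
orientation: [0.999, -0.04, 0.0, -0.0]
force: [-1.0, 0.4, -0.2]
grip_width: 0.0515
clock: 45.6
tcp_pos: [0.5324, 0.2077, 0.0414]
orientation: [0.999, -0.04, 0.0, -0.0]
force: [0.0, 3.7, 1.3]
grip_width: 0.0036
45.7 [0.5324 0.2077 0.0414] [ 9.992e-01 -3.960e-02  2.000e-04 -2.000e-04] [0.9 4.7 0.5] 0.0036 [0.17 0.62 1.56 0.   0.96 1.82]
side18 [241 222] [0.626 0.024] [0.617 0.077]
side18 [312 232] [0.424 0.04 ] [0.427 0.092]
side18 [305 285] [0.436 0.212] [0.439 0.254]
side18 [234 275] [0.623 0.2  ] [0.614 0.242]
side18 [231 260] [0.637 0.154] [0.627 0.199]
scene18 67.0 [296.4 235.1] [0.5886 0.1108]
scene18 [332 218] [0.394 0.048] [0.455 0.094]
scene18 [375 265] [0.438 0.215] [0.495 0.245]
scene18 [312 308] [0.625 0.2  ] [0.666 0.232]
scene18 [274 271] [0.615 0.076] [0.657 0.119]
scene18 [274 251] [0.575 0.032] [0.62  0.079]
```

```bash
python3 -m creep '[[[0,0.03,0,0,0,0,1],[0.01,0.06,0,0,0,0,1],[0.02,0.1,0,0,0,0,1],[0.02,0.13,0,0,0,0,1],[0.02,0.15,0,0,0,0,1],[0.02,0.15,0,0,0,0,1],[0.02,0.15,0,0,0,0,1],[0.02,0.15,0,0,0,0,1],[0.02,0.15,0,0,0,0,1],[0.02,0.15,0,0,0,0,1],[0.02,0.15,0,0,0,0,1],[0.02,0.15,0,0,0,0,1],[0.02,0.15,0,0,0,0,1],[0.02,0.15,0,0,0,0,1],[0.02,0.15,0,0,0,0,1],[0.02,0.13,0,0,0,0,1],[0.01,0.1,0,0,0,0,1],[0.01,0.06,0,0,0,0,1],[0,0.03,0,0,0,0,1],[0,0,0,0,0,0,1]]]'; python3 look.py 19 side scene; python3 st.py 19
```

```text
clock: 47.7
tcp_pos: [0.5373, 0.1151, 0.0414]
orientation: [0.999, -0.04, -0.0, 0.0]
force: [0.7, 1.9, 2.2]
grip_width: 0.0038
47.8 [0.5373 0.1151 0.0414] [ 9.992e-01 -3.970e-02 -1.000e-04  1.000e-04] [-1.   1.3  2.9] 0.0036 [-0.    0.59  1.63 -0.    0.93  1.65]
side19 [243 197] [ 0.632 -0.069] [ 0.622 -0.011]
side19 [312 205] [ 0.427 -0.058] [0.43 0.  ]
side19 [305 254] [0.44  0.116] [0.443 0.163]
side19 [236 245] [0.63  0.104] [0.621 0.152]
side19 [235 227] [0.641 0.043] [0.631 0.095]
scene19 63.0 [263.6 213.2] [0.5934 0.0182]
scene19 [346 222] [0.379 0.081] [0.442 0.123]
scene19 [341 245] [0.447 0.123] [0.504 0.162]
scene19 [279 283] [0.63  0.107] [0.67  0.147]
scene19 [245 250] [ 0.621 -0.015] [0.662 0.036]
scene19 [244 228] [ 0.576 -0.071] [ 0.621 -0.015]
scene19 [299 200] [ 0.406 -0.054] [0.466 0.   ]
scene19 [334 213] [0.377 0.039] [0.439 0.086]
```

```bash
python3 -m creep '[[[0,0.03,0,0,0,0,1],[0.01,0.06,0,0,0,0,1],[0.02,0.1,0,0,0,0,1],[0.02,0.13,0,0,0,0,1],[0.03,0.15,0,0,0,0,1],[0.03,0.15,0,0,0,0,1],[0.03,0.15,0,0,0,0,1],[0.03,0.15,0,0,0,0,1],[0.03,0.15,0,0,0,0,1],[0.03,0.15,0,0,0,0,1],[0.03,0.15,0,0,0,0,1],[0.03,0.15,0,0,0,0,1],[0.03,0.15,0,0,0,0,1],[0.03,0.15,0,0,0,0,1],[0.03,0.15,0,0,0,0,1],[0.02,0.13,0,0,0,0,1],[0.01,0.1,0,0,0,0,1],[0.01,0.06,0,0,0,0,1],[0,0.03,0,0,0,0,1],[0,0,0,0,0,0,1]]]'; python3 look.py 20 side scene; python3 st.py 20
```

```text
clock: 49.8
tcp_pos: [0.5469, 0.0226, 0.0414]
orientation: [0.999, -0.04, -0.0, -0.0]
force: [0.4, 3.9, 3.6]
grip_width: 0.0037
49.9 [0.5469 0.0226 0.0414] [ 9.992e-01 -3.960e-02 -1.000e-04 -0.000e+00] [0.3 4.2 4.4] 0.0037 [-0.17  0.58  1.64 -0.    0.92  1.48]
side20 25.5 [298.4 174.3] [ 0.4738 -0.0653]
side20 [244 172] [ 0.641 -0.17 ] [ 0.631 -0.105]
side20 [310 180] [ 0.437 -0.156] [ 0.439 -0.092]
side20 [303 226] [0.45  0.021] [0.452 0.075]
side20 [237 218] [0.64 0.01] [0.63  0.064]
side20 [235 204] [ 0.652 -0.041] [0.641 0.017]
scene20 22.5 [232.5 194.5] [ 0.6032 -0.0726]
scene20 [313 204] [ 0.391 -0.019] [0.452 0.032]
scene20 [310 226] [0.454 0.031] [0.51  0.078]
scene20 [248 261] [0.638 0.015] [0.677 0.064]
scene20 [216 229] [ 0.628 -0.113] [ 0.668 -0.053]
scene20 [215 209] [ 0.586 -0.171] [ 0.63  -0.106]
scene20 [261 187] [ 0.443 -0.159] [ 0.5   -0.095]
scene20 [298 193] [ 0.388 -0.075] [ 0.45  -0.019]
```

```bash
python3 -m creep '[[[0,0,0,0,0,0,0.8],[0,0,0,0,0,0,0.6],[0,0,0,0,0,0,0.4],[0,0,0,0,0,0,0.2],[0,0,0,0,0,0,0],[0,0,0,0,0,0,-0.1],[0,0,0,0,0,0,-0.1],[0,0,-0.2,0,0,0,-0.1],[0,0,-0.4,0,0,0,-0.1],[0,0,-0.6,0,0,0,-0.1],[0,0,-0.8,0,0,0,-0.1],[0,0,-0.8,0,0,0,-0.1],[0,0,-0.8,0,0,0,-0.1],[0,0,-0.8,0,0,0,-0.1],[0,0,-0.7,0,0,0,-0.1],[0,0,-0.4,0,0,0,-0.1],[0,0,-0.2,0,0,0,-0.1]]]'
python3 -m creep '[[[0,-0.3,0,0,0,0,-0.1],[-0.2,-0.6,0,0,0,0,-0.1],[-0.3,-0.8,0,0,0,0,-0.1],[-0.3,-0.8,0,0,0,0,-0.1],[-0.3,-0.8,0,0,0,0,-0.1],[-0.3,-0.8,0,0,0,0,-0.1],[-0.2,-0.6,0,0,0,0,-0.1],[0,-0.3,0,0,0,0,-0.1],[0,0,0,0,0,0,-0.1],[0,0,0,0,0,0,-0.1]]]'
python3 look.py 21 side scene; python3 st.py 21; python3 - <<'E'
from h import *
a=cv2.resize(ld("scene21")["image"][90:300,95:375],(800,600),interpolation=cv2.INTER_CUBIC); cv2.imwrite("pics/c21.png",a)
for n in("side21","scene21"):
    f=ld(n); m,cs=blobs(f,(24,120,120),(34,255,255),100)
    pts=np.vstack([c[:,0] for c in cs if cv2.contourArea(c)>150]); print(n,[(p.tolist(),pl(f,p,0).round(3)[:2].tolist()) for p in cv2.approxPolyDP(cv2.convexHull(pts),4,True)[:,0]])
E
```

```text
clock: 51.6
tcp_pos: [0.5471, 0.0226, 0.2715]
orientation: [0.999, -0.04, 0.001, 0.0]
force: [0.6, -0.1, -0.1]
grip_width: 0.0471
clock: 52.6
tcp_pos: [0.4992, 0.2264, 0.2687]
orientation: [0.999, -0.04, -0.0, 0.0]
force: [-0.1, -0.3, -0.2]
grip_width: 0.047
52.7 [0.4993 0.226  0.269 ] [ 9.992e-01 -4.030e-02 -2.000e-04  1.000e-04] [-0.4 -0.  -0.8] 0.0467 [ 0.21  0.34  1.36 -0.    1.44  1.86]
side21 21.5 [252.8 168.1] [ 0.6013 -0.0767]
side21 [244 172] [ 0.641 -0.17 ] [ 0.631 -0.105]
side21 [266 174] [ 0.573 -0.168] [ 0.567 -0.103]
side21 [274 197] [ 0.541 -0.078] [ 0.537 -0.019]
side21 [273 223] [0.535 0.019] [0.532 0.072]
side21 [237 218] [0.64 0.01] [0.63  0.064]
side21 [236 200] [ 0.651 -0.056] [0.64  0.002]
scene21 21.0 [232.3 194.7] [ 0.6039 -0.0722]
scene21 13.5 [277.5 173.3] [ 0.4775 -0.0615]
scene21 [312 203] [ 0.39  -0.024] [0.451 0.028]
scene21 [309 226] [0.456 0.029] [0.512 0.077]
scene21 [248 261] [0.638 0.015] [0.677 0.064]
scene21 [216 229] [ 0.628 -0.113] [ 0.668 -0.053]
scene21 [215 209] [ 0.586 -0.171] [ 0.63  -0.106]
scene21 [267 184] [ 0.423 -0.157] [ 0.481 -0.093]
scene21 [287 184] [ 0.383 -0.121] [ 0.445 -0.061]
side21 [([231, 178], [0.678, -0.142]), ([320, 184], [0.406, -0.143]), ([319, 240], [0.404, 0.066]), ([221, 232], [0.678, 0.064])]
scene21 [([334, 223], [0.404, 0.063]), ([251, 283], [0.674, 0.067]), ([197, 299], [0.783, 0.023]), ([158, 269], [0.797, -0.1]), ([195, 231], [0.668, -0.141]), ([213, 221], [0.616, -0.14]), ([316, 211], [0.404, 0.004])]
```

View pics/c21.png

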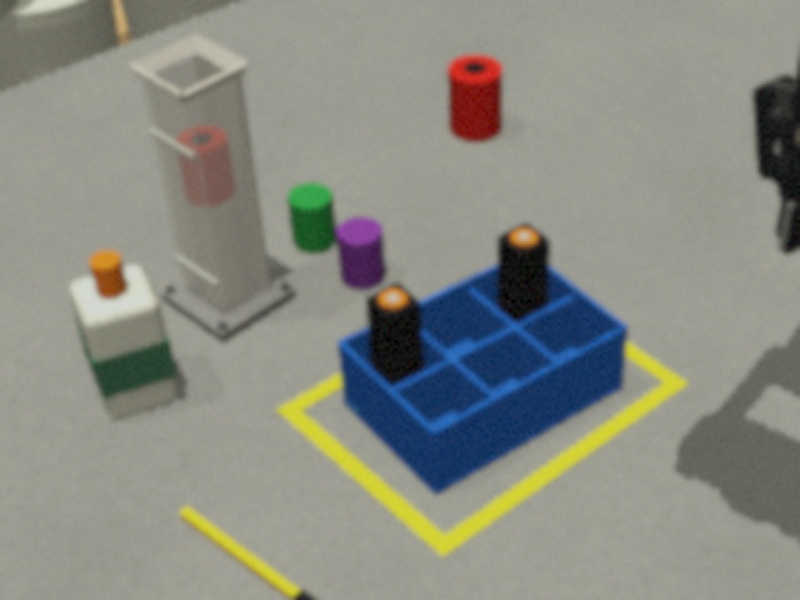

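```bash
python3 - <<'E'
from rig import r
print(r.finish_job())
E
```

```text
the job is handed in; nothing more can be done
None
```

The job is handed in at about 53 s of the 210 s allowed, and everything asked for checked out in the last pictures.

- **Magazine:** I loaded both white bushings and then the small red one. It shows through the clear tube on top of the stack.
- **Handles:** There were two in the fixture. I lifted both straight out and stood them upright in the two outer compartments of the crate's −y row.
- **Crate:** I pinched its +y wall and slid it about 185 mm across the table at constant height. It ended at about (0.535, −0.041), inside the yellow outline with roughly 14 mm to spare on the tightest side. It is still turned about −4.6°, which I did not correct.
- **Left alone:** I did not touch the carton, pen, glue bottle, big red, green or purple pieces.

**Readings that disagreed:**
- The cameras differed by 4–9 mm on the magazine mouth, so I took a position between them and confirmed it by close-up views before releasing anything.
- They differed by about 4 mm on the crate, where I used the average.

No force reading went above about 7 N, and I saw no piece knocked aside.

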